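Clamp the pellet die under the bar clamp

TASK

Clamp the round steel pellet die where it stands: on the clamp it stands under (the equal one over the flat brass-screwed cell is a spare and not needed), push the yellow heel of the sliding jaw firmly straight down until the pad meets the die and the jaw tilts and binds on its bar. Then turn that clamp's red wing handle about a quarter turn clockwise, seen from above, to tighten it, and let go; the die must stay upright in its place.

Things in the scene. Friction and masses are not known exactly. Their poses are not given: they have to be found in the camera images.
- die: Steel pellet die: upright stepped cylinder 52 mm in diameter, 52 mm high, small brass nipple at its side, 0.6 kg, loose, standing on the blue base plate (12 mm thick) of the clamp to use, below its screw. Origin at its underside, 9 mm off the cylinder's axis towards the nipple (axis at +9 mm in its own y); z up.
- heel (a point): Top centre of the yellow 30 x 30 mm heel pad of the sliding jaw of the clamp over the die. x level, away from the screw; z up. The upright bar (12 x 22 mm, 175 mm high) is 36 mm along -x, the screw 126 mm. The jaw slides at about 5 N and stays put, 15 to 45 mm short of contact at the start; at contact the heel goes on some mm, the jaw tilts about 4 degrees and binds: push 12 to 20 N.
- spindle: Screw of that clamp, steel, with a pad 26 mm across 89 mm below the origin. Origin: centre of the red wing handle on top (wing 66 mm long, 13 thick, 18 high; grip across the 13 mm from above). Axes as the heel's; they do not turn with the handle. The jaw's arm is 45 mm below the origin. An equal spare clamp stands beside, a flat cell under it.
- handle (a joint): Turn of that wing handle, rad: at 0 the wing lies along the spindle's x axis; grows clockwise seen from above, to a stop at 1.9; starts at 0 to 0.25; takes 0.1 N m or a little more; drives the pad 1.5 mm per rad. The handle keeps its height while the pad bears on the die. Once the jaw is bound, 1.4 to 1.7 is tight.
Not all that is in view belongs to the job. What is shaped like the die but black, pink or turquoise is not meant.

How it is judged:
By the outcome, as a careful person would: the job done as asked, in the order asked, and still so for the second after the job is handed in, with the robot touching nothing.
It also fails if it takes over 48 s, if anything falls off the work surface, if the arm or the gripper's body presses on something with over 40 N, if the wrist force passes 120 N, or if a joint passes its speed limit or range.

ROBOT

A 7-joint arm with a two-finger parallel gripper is mounted at the origin on the work surface; the furniture and walls round the work are solid. World frame = base frame: x ahead of the robot, y to its left, z up, the work surface at z = 0. Lengths are in mm, angles in rad, forces in N, time in s.
With the tool pointing down it reaches from about 350 to 900 mm from the base axis. Payload 8.1 kg.
Tool frame: the origin (TCP) lies on the mounting face of the last link; the fingertips stand 178 mm ahead of it and the grasp point (between the pads) lies 159 mm ahead of it; z points along the fingers, y is the line along which they close (so a half turn about z gives the same grasp; the last joint's range is limited). The gripper opens to 92 mm and grips with 3 to 60 N. Pads are 19 mm wide; open, the fingers measure 130 mm over their backs; the gripper's body (75 mm by 190 mm) begins 47 mm behind the grasp point.
Start: joints at [1.078, 0.434, 0.025, 1.573, -0.012, 1.134, -0.075], TCP at [237.479, -578.132, 404.742] pointing down, gripper open.
Joint ranges: [-2.62, 2.62], [-0.44, 2.09], [-1.27, 1.32], [0.08, 2.57], [-1.32, 4.46], [0.12, 2], [-2.74, 2.74]. Speed limits (rad/s): [2.22, 2.22, 3.01, 3.01, 3.14, 3.14, 3.14].

INTERFACE

Orientations are given as a 3x3 rotation matrix whose columns are the frame's x, y, z axes.
In Python, from station import env, viewer, job gives the robot as it stands. The module is installed in compiled form; this text tells all that it offers.
- The arm moves only by the tool apply_moves, never from a script. Its argument "rows" is a list of rows, each a list of 2 entries, a list of its own where there are three numbers: the shift along the tool's x, y, z in mm, then the turn, a rotation vector about the tool's x, y, z in rad. A call has 1 to 20 rows; each row shifts and turns the commanded pose from where the row before left it, along the tool's axes as they then stand; what a row does not reach is not made up. A row lasts 1/8 s, in which the tool goes at most 62.5 mm and 10.7 degrees, less where a joint would pass 70% of its speed; a pose out of reach is approached as far as the arm can. A call is refused whole if a number of a shift passes 62.5 or a number of a turn 0.188, either way. A call with a gripper value outside its range is refused whole. "hand" is the finger opening in mm, from 0 to 91.8, set as the call begins (left out, the last holds). The fingers move at their own pace and stop on an object; the grip force is fixed at half the most. Time passes only in rows, so rows that do not move let the fingers close. It gives the time, the measured TCP pose, the force, the opening and the grip force at its end, in the units of the state.
- env.get_obs(): the state, without advancing time (a new reading comes with each control period).
- viewer.camera(name): name is "side" or "top" or "wrist"; returns a dict with "pixels" (480x640x3 uint8, red, green, blue), "depth" (480x640 float32, mm along the optical axis (not along the pixel's ray), 0 where there is no reading), "intrinsics" (3x3 intrinsics, pixels), "pose" (4x4, takes a point from camera to world coordinates); the wrist camera has in their place "tool_from_camera" (4x4, takes a point from camera to tool coordinates, whose origin is the TCP and whose axes are the flange's). Camera axes: x right, y down, z forward; pixel columns grow to the right and rows downward; lengths in mm; the calibration is good to about 2 mm. A picture is of the moment at which its call begins: read the wrist's pose just before it.
- job.close_job(): hands the job in; it is judged then, once.
Trained networks look in a picture, given as the dict that the camera call returned (one of the last four; its "shot" number tells which), for a name from the list of things; names that differ only in an ending like _2 or _b are one class to them, and where a whole thing is asked for, a point or a joint stands for the part that bears it (a point fixed in the world has none). Each returns a list of dicts, best first, with "score" (0 to 1); they miss things now and then, are a little off and sometimes report something else, mostly with a low value. They report only what shows in the picture. A call takes as long as a camera call. They do not tell look-alikes from the thing itself.
- viewer.outline_of(query, picture): "region" (480x640 bool, what is visible of it) and "rect" ([centre column, centre row, width, height] in pixels, round what is visible of it).
- viewer.tip_of(query, picture): "pixel" ([column, row] in pixels: a listed point, or the origin of a listed thing).
The state is a dict: "t": time; "qpos": joint angles; "qd": joint speeds; "tau": joint torques, N m; "eef_pos": TCP position; "tool_rot": TCP orientation; "ft_force": force on the tool from outside, world axes, zero at the start; "moment": the same for the moment, N m; "finger_gap": finger opening in mm; "grasp_force": force on a finger pad.
Only numpy, scipy, OpenCV 4.12 (cv2) and the standard library are available. Lean on these libraries where they do the work, as an engineer would, in place of code of your own. Each camera call takes 0.05 s, during which the arm holds its last target. There are 200 camera calls.

## Working session

There is one attempt and no reset: what is moved stays moved. The work goes in short steps, Python scripts to look and compute and a tool call to move; the robot and the scene stay as the last step left them, time stands still between calls to the robot, and variables do not carry over. Pictures are saved under pics/ and viewed, at most 10 in all, crops included, and the job is handed in when it is done.

Besides the shell and the picture viewer there is one more tool, called after "Call:" by a JSON object that holds its "name" and its "arguments", one argument or row to a line. apply_moves: Moves the arm, as the interface text tells. Its arguments: {"type":"object","properties":{"rows":{"type":"array"},"hand":{"type":"number"}},"required":["rows"]}

```bash
mkdir -p pics; cat > h.py <<'E'
import numpy as np, cv2
from station import env, viewer, job
def world(p,u,v,r=2,T=None):
    d=p["depth"];u=int(round(u));v=int(round(v))
    w=d[max(v-r,0):v+r+1,max(u-r,0):u+r+1];w=w[w>0]
    if len(w)==0:return None
    z=np.median(w);k=p["intrinsics"]
    c=np.array([(u-k[0,2])*z/k[0,0],(v-k[1,2])*z/k[1,1],z,1])
    return ((p["pose"] if T is None else T)@c)[:3].round(1)
def wristT(p,o):
    M=np.eye(4);M[:3,:3]=np.array(o["tool_rot"]);M[:3,3]=o["eef_pos"]
    return M@p["tool_from_camera"]
def save(p,n): cv2.imwrite(f"pics/{n}.png",p["pixels"][:,:,::-1])
E
python3 - <<'E'
from h import *
o=env.get_obs();print(o["t"],o["eef_pos"],np.round(o["tool_rot"],3).tolist(),o["finger_gap"])
ims=[]
for n in ["side","top"]:
    p=viewer.camera(n);ims.append(p["pixels"])
    print(n,p["pose"].round(2).tolist())
    for q in ["die","heel","spindle","handle"]:
        for f in (viewer.tip_of,viewer.outline_of):
            try:
                for r in f(q,p)[:3]:
                    c=r.get("pixel",r.get("rect"));print(q,f.__name__,round(r["score"],2),np.round(c,1),world(p,c[0],c[1]))
            except Exception as e: print(q,f.__name__,e)
    save(p,n+"0")
E
```

```text
0.0 [ 237.39867433 -577.90341005  403.95132357] [[0.925, 0.38, -0.001], [0.38, -0.925, 0.001], [-0.0, -0.002, -1.0]] 92.14649557394529
side [[1.0, 0.01, -0.01, 566.59], [0.02, -0.61, 0.79, -689.1], [0.0, -0.79, -0.61, 650.06], [0.0, 0.0, 0.0, 1.0]]
die call 0.83 [374.3 282.2] [666.9 -17.   19.1]
die call 0.82 [242.  267.1] [414.9   3.   34.2]
die call 0.76 [293.8 238.8] [509.4  95.7  31.2]
die call 0.91 [241.2 264.4  23.9  39.7] [413.5   3.9  41.1]
die call 0.89 [376.9 271.9  26.2  39.5] [671.  -14.   41.9]
die call 0.85 [298.2 269.   23.3  36.8] [ 530.1 -122.   143. ]
heel call 0.75 [353.8 183.8] [628.5 124.7 148. ]
heel call 0.89 [316.3 184.2  88.   44.7] [553.9 126.2 145.9]
spindle call 0.92 [289.3 164.7] [502.7 116.4 193.3]
spindle call 0.63 [289.6 182.7  32.4  51. ] [503.4 116.8 153.2]
handle call it knows: die, heel, spindle
handle call 0.9 [288.8 168.8  37.8  16.9] [502.5 115.  185.4]
top [[0.0, -0.99, 0.15, 415.85], [-1.0, -0.01, -0.01, 0.85], [0.01, -0.15, -0.99, 984.96], [0.0, 0.0, 0.0, 1.0]]
die call 0.8 [265.5 261.9] [506.  109.5  63.8]
die call 0.68 [303.1 308.5] [412.7  32.8  51.3]
die call 0.67 [322.7 191.2] [660.4  -7.1  50.3]
die call 0.95 [303.  307.8  34.8  22.5] [412.7  32.8  51.3]
die call 0.92 [315.2 256.8  32.3  26.1] [518.2   9.   51.6]
die call 0.74 [266.4 265.1  27.7  24.1] [499.8 109.4  63.8]
heel call 0.93 [254.  188.9] [637.7 125.7 148.2]
heel call 0.75 [253.4 229.2  21.1  92.3] [560.5 125.8 146. ]
spindle call 0.79 [247.  254.7] [505.2 127.6 196.1]
spindle call 0.72 [250.  254.7  17.6  40.6] [504.9 121.9 199.1]
handle call it knows: die, heel, spindle
handle call 0.77 [250.2 256.1  16.8  37.3] [503.2 121.9 199. ]
```

View pics/side0.png

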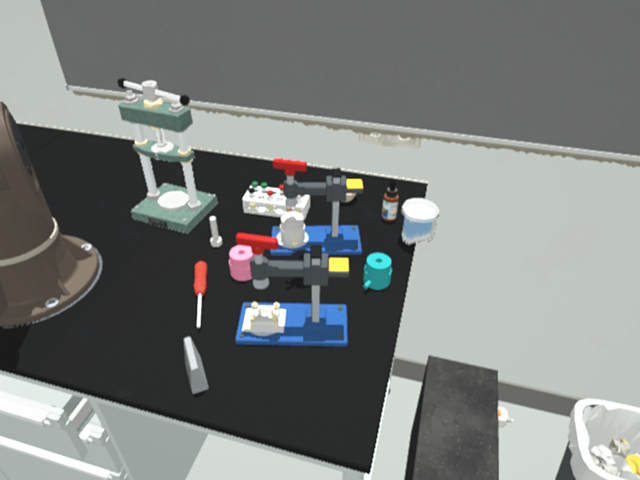

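View pics/top0.png

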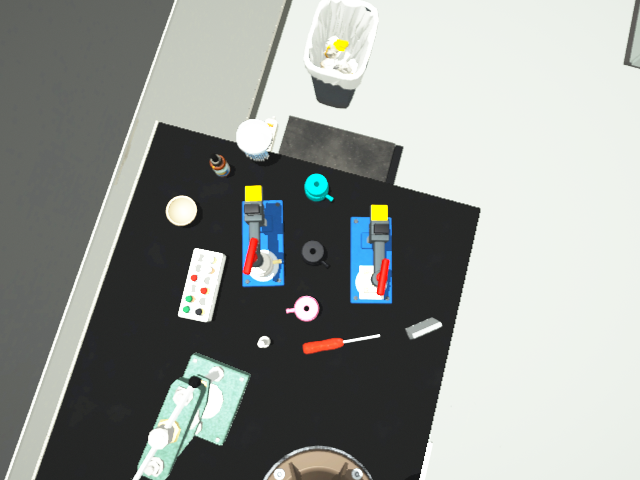

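Side view: the die with a small nipple, steel-coloured, stands under the far clamp at (293,230), which has its red handle at (289,166) and heel at (354,184). The near clamp at (290,300) has the flat cell with brass screws, so it is the spare.
Top view: die candidates are steel (263,264), black (313,251), pink (306,308) and turquoise (317,187). Only the steel one stands on a blue plate under a screw, the left clamp with heel at (254,190). I'll move there and confirm it in a wrist crop.

Call:
{"name": "apply_moves", "arguments": {
  "rows": [
    [[33,-30,-3],[0,0,0]],
    [[33,-30,-3],[0,0,0]],
    [[33,-30,-3],[0,0,0]],
    [[33,-30,-3],[0,0,0]],
    [[33,-30,-3],[0,0,0]],
    [[33,-30,-3],[0,0,0]],
    [[33,-30,-3],[0,0,0]],
    [[33,-30,-3],[0,0,0]],
    [[33,-30,-3],[0,0,0]],
    [[33,-30,-3],[0,0,0]],
    [[33,-30,-3],[0,0,0]],
    [[33,-30,-3],[0,0,0]],
    [[33,-30,-3],[0,0,0]],
    [[33,-30,-3],[0,0,0]],
    [[33,-30,-3],[0,0,0]],
    [[33,-30,-3],[0,0,0]],
    [[33,-30,-3],[0,0,0]]
  ],
  "hand": 0
}}

```text
t: 2.92
eef_pos: [563.2, 108.0, 455.9]
tool_rot: [[0.925, 0.38, 0.0], [0.38, -0.925, -0.0], [0.0, 0.0, -1.0]]
ft_force: [0.7, -0.3, 0.4]
finger_gap: 0.9
grasp_force: 0.0
```

Call:
{"name": "apply_moves", "arguments": {
  "rows": [
    [[0,0,0],[0,0,-0.184]],
    [[0,0,0],[0,0,-0.184]],
    [[0,0,0],[0,0,-0.184]],
    [[0,0,0],[0,0,-0.184]],
    [[0,0,0],[0,0,-0.184]],
    [[0,0,0],[0,0,-0.184]],
    [[0,0,0],[0,0,-0.184]],
    [[0,0,0],[0,0,-0.184]],
    [[0,0,0],[0,0,-0.184]],
    [[0,0,0],[0,0,-0.184]],
    [[0,0,0],[0,0,-0.184]],
    [[0,0,0],[0,0,-0.184]],
    [[0,0,0],[0,0,-0.184]],
    [[0,0,0],[0,0,-0.184]],
    [[0,0,0],[0,0,-0.184]]
  ]
}}

```text
t: 4.8
eef_pos: [562.7, 106.6, 455.8]
tool_rot: [[-1.0, -0.014, 0.0], [-0.014, 1.0, -0.0], [-0.0, -0.0, -1.0]]
ft_force: [0.5, -0.3, -0.2]
finger_gap: 0.4
grasp_force: 0.0
```

```bash
cat > look.py <<'E'
from h import *
import sys
o=env.get_obs();p=viewer.camera("wrist");T=wristT(p,o)
print(o["t"],np.round(o["eef_pos"],1),np.round(o["tool_rot"],3).tolist(),np.round(o["qpos"],2),np.round(o["ft_force"],1))
print("tfc",p["tool_from_camera"].round(2).tolist())
for q in ["die","heel","spindle"]:
    for r in viewer.tip_of(q,p)[:2]: c=r["pixel"];print(q,round(r["score"],2),np.round(c,1),world(p,c[0],c[1],2,T))
k=p["intrinsics"];v,u=np.mgrid[:480,:640];z=p["depth"]
P=np.stack([(u-k[0,2])*z/k[0,0],(v-k[1,2])*z/k[1,1],z,np.ones_like(z)],-1)@T.T
hsv=cv2.cvtColor(p["pixels"],cv2.COLOR_RGB2HSV);H,S,V=cv2.split(hsv)
for n,m in [("red",((H<8)|(H>172))&(S>150)&(V>80)),("yellow",(H>20)&(H<35)&(S>130)&(V>100)),("blue",(H>100)&(H<125)&(S>150))]:
    m=m&(z>0)&(P[...,1]>40)&(P[...,1]<200)&(P[...,0]>440)
    if n!="blue": m&=P[...,2]>100
    nn,l,st,ce=cv2.connectedComponentsWithStats(m.astype(np.uint8))
    if nn<2: continue
    i=1+st[1:,4].argmax();Q=P[l==i][:,:3]
    zt=np.percentile(Q[:,2],90);top=Q[abs(Q[:,2]-zt)<4] if n!="blue" else Q
    rc=cv2.minAreaRect(top[:,:2].astype(np.float32))
    print(n,len(Q),"ztop",zt.round(1),"rect",np.round(rc[0],1),np.round(rc[1],1),round(rc[2],1),"px",ce[i].round(0), "zrange",np.percentile(Q[:,2],[2,50]).round(1))
save(p,sys.argv[1])
E
python3 look.py w1
```

```text
4.8 [562.7 106.6 455.8] [[-1.0, -0.014, 0.0], [-0.014, 1.0, -0.0], [-0.0, -0.0, -1.0]] [ 0.38  0.48 -0.98  1.57  0.41  1.31  0.93] [ 0.5 -0.3 -0.2]
tfc [[-0.0, -0.95, -0.31, 81.84], [1.0, -0.0, 0.0, 0.27], [-0.0, -0.31, 0.95, 19.12], [0.0, 0.0, 0.0, 1.0]]
die 0.75 [258.2  43.2] [419.9  45.4  52.3]
die 0.68 [234.  276.3] [652.8   6.8  35. ]
heel 0.58 [347.9 303.5] [552.8 116.1 295.5]
spindle 0.57 [348.7 155.5] [503.6 120.6 199.7]
red 2441 ztop 200.4 rect [504.5 123. ] [12.9 65.1] 78.6 px [353. 154.] zrange [181.9 199.2]
yellow 5436 ztop 373.0 rect [542.   97.1] [ 3.4 79.9] 0.6 px [302. 425.] zrange [368.1 371.4]
blue 6723 ztop 14.2 rect [554.4 126.2] [190.6  92. ] 2.2 px [339. 181.] zrange [ 9.8 12.9]
```

View pics/w1.png

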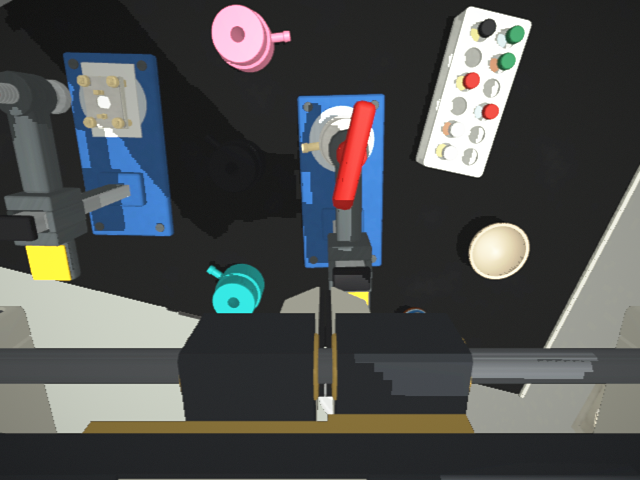

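Wrist view: the steel die with its brass nipple (310,147) is under the red wing (353,155) of the middle clamp. The spare with the flat brass-screwed cell is at left (110,100). The heel (358,297) is partly hidden by the fingers.

```bash
python3 - <<'E'
from h import *
crop=cv2.imread("pics/w1.png")[80:320,270:430]
cv2.imwrite("pics/crop.png",cv2.resize(crop,None,fx=2.4,fy=2.4,interpolation=cv2.INTER_CUBIC))
for n in ["side","top"]:
    p=viewer.camera(n);T=p["pose"];k=p["intrinsics"];v,u=np.mgrid[:480,:640];z=p["depth"]
    P=np.stack([(u-k[0,2])*z/k[0,0],(v-k[1,2])*z/k[1,1],z,np.ones_like(z)],-1)@T.T
    H,S,V=cv2.split(cv2.cvtColor(p["pixels"],cv2.COLOR_RGB2HSV))
    m=(H>20)&(H<35)&(S>130)&(V>100)&(P[...,2]>100)&(P[...,2]<165)&(P[...,1]>60)&(P[...,0]>580)
    Q=P[m][:,:3];print(n,len(Q))
    if len(Q)>5:
        t=Q[Q[:,2]>np.percentile(Q[:,2],80)-5]; print(np.percentile(t,[3,50,97],axis=0).round(1).tolist())
E
```

```text
side 139
[[614.5, 112.5, 145.5], [628.5, 124.8, 147.8], [642.6, 139.8, 149.3]]
top 0
```

View pics/crop.png

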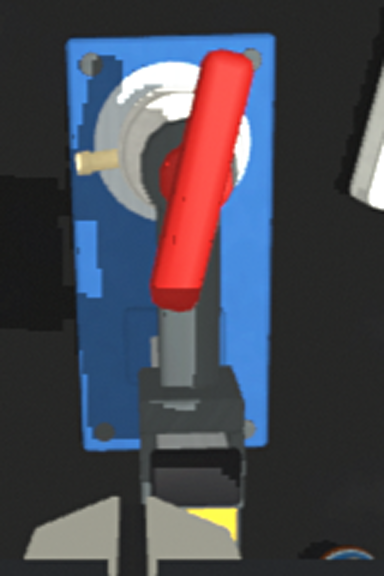

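The crop confirms it: a steel die with brass nipple, upright under the red wing on the blue plate, with the yellow heel at the plate's far end. I'll approach the heel with closed fingers, tilted so the body clears the bar.

Call:
{"name": "apply_moves", "arguments": {
  "rows": [
    [[-42,6,0],[0,0,0]],
    [[-42,6,0],[0,0,0]],
    [[-42,6,0],[0,0,0]],
    [[0,0,0],[0,0.175,0]],
    [[0,0,0],[0,0.175,0]],
    [[-14,0,38],[0,0,0]],
    [[-14,0,38],[0,0,0]],
    [[-14,0,38],[0,0,0]],
    [[0,0,0],[0,0,0]],
    [[0,0,0],[0,0,0]]
  ]
}}

```text
t: 6.35
eef_pos: [689.1, 126.2, 336.0]
tool_rot: [[-0.94, -0.007, -0.342], [-0.007, 1.0, -0.002], [0.342, 0.001, -0.94]]
ft_force: [0.3, 0.2, 0.6]
finger_gap: 0.6
grasp_force: 0.0
```

```bash
python3 - <<'E'
from h import *
o=env.get_obs();R=np.array(o["tool_rot"]);e=np.array(o["eef_pos"])
print(o["t"],e.round(1),"tip",(e+178*R[:,2]).round(1),"low corner",(e+178*R[:,2]-9.5*R[:,0]).round(1),np.round(o["qpos"],2),np.round(o["ft_force"],1))
print("down10",(R.T@[0,0,-10]).round(2))
p=viewer.camera("side")
cv2.imwrite("pics/s1.png",cv2.resize(p["pixels"][100:280,230:470,::-1],None,fx=3,fy=3,interpolation=cv2.INTER_CUBIC))
E
```

```text
6.35 [689.1 126.2 336. ] tip [628.3 125.9 168.7] low corner [637.3 125.9 165.5] [ 0.17  0.87 -0.85  1.2   0.43  1.61  0.96] [0.3 0.2 0.6]
down10 [-3.42 -0.01  9.4 ]
```

View pics/s1.png

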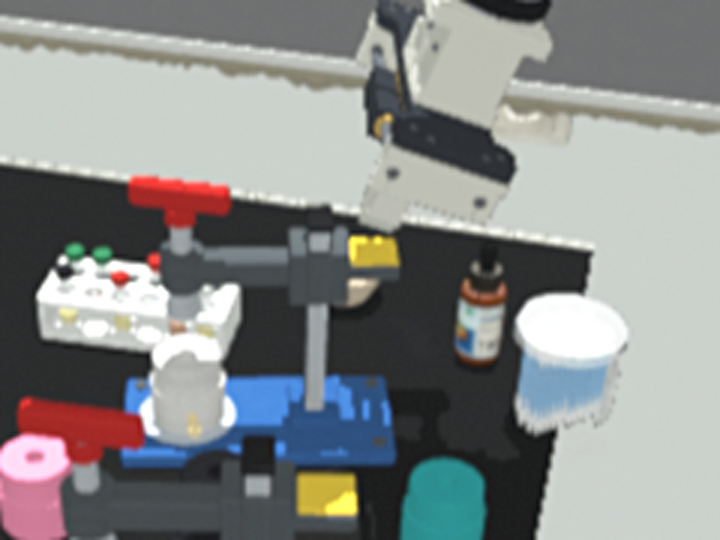

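The tip is right above the yellow heel (372,248 in the crop), and the body clears the bar. Pushing down.

Call:
{"name": "apply_moves", "arguments": {
  "rows": [
    [[-2.4,0,6.6],[0,0,0]],
    [[-2.4,0,6.6],[0,0,0]],
    [[-1.7,0,4.7],[0,0,0]],
    [[-1.7,0,4.7],[0,0,0]],
    [[-1.7,0,4.7],[0,0,0]],
    [[-1.7,0,4.7],[0,0,0]],
    [[0,0,0],[0,0,0]]
  ]
}}

```text
t: 7.28
eef_pos: [688.7, 125.7, 299.6]
tool_rot: [[-0.939, -0.008, -0.344], [-0.008, 1.0, -0.003], [0.344, -0.0, -0.939]]
ft_force: [-0.5, -0.1, 1.6]
finger_gap: 0.4
grasp_force: 0.2
```

Call:
{"name": "apply_moves", "arguments": {
  "rows": [
    [[-1.4,0,3.8],[0,0,0]],
    [[-1.4,0,3.8],[0,0,0]],
    [[-1.4,0,3.8],[0,0,0]],
    [[0,0,0],[0,0,0]]
  ]
}}

```text
t: 7.78
eef_pos: [688.8, 125.8, 287.5]
tool_rot: [[-0.939, -0.008, -0.343], [-0.008, 1.0, -0.003], [0.343, -0.0, -0.939]]
ft_force: [-0.4, -0.9, 0.8]
finger_gap: 0.3
grasp_force: 0.3
```

Call:
{"name": "apply_moves", "arguments": {
  "rows": [
    [[-1,0,2.8],[0,0,0]],
    [[-1,0,2.8],[0,0,0]]
  ]
}}

```text
t: 8.02
eef_pos: [688.8, 125.8, 282.0]
tool_rot: [[-0.939, -0.008, -0.343], [-0.008, 1.0, -0.003], [0.343, -0.0, -0.939]]
ft_force: [0.5, -0.6, 2.5]
finger_gap: 0.3
grasp_force: 1.3
```

```bash
cat > s.py <<'E'
from h import *
import sys
p=viewer.camera("side");o=env.get_obs()
R=np.array(o["tool_rot"]);e=np.array(o["eef_pos"]);print(o["t"],"low corner",(e+178*R[:,2]-9.5*R[:,0]).round(1),np.round(o["ft_force"],1))
T=p["pose"];k=p["intrinsics"];v,u=np.mgrid[:480,:640];z=p["depth"]
P=np.stack([(u-k[0,2])*z/k[0,0],(v-k[1,2])*z/k[1,1],z,np.ones_like(z)],-1)@T.T
H,S,V=cv2.split(cv2.cvtColor(p["pixels"],cv2.COLOR_RGB2HSV))
for n,m in [("heel",(H>20)&(H<35)&(P[...,0]>580)),("handle",((H<8)|(H>172))&(P[...,0]<560)&(P[...,2]>120))]:
    Q=P[m&(S>130)&(V>80)&(P[...,2]>80)&(P[...,2]<215)&(P[...,1]>60)][:,:3]
    print(n,len(Q),np.percentile(Q,[3,50,97],axis=0).round(1).tolist())
cv2.imwrite(f"pics/{sys.argv[1]}.png",cv2.resize(p["pixels"][130:270,240:400,::-1],None,fx=4,fy=4,interpolation=cv2.INTER_CUBIC))
E
python3 s.py s2
```

```text
8.075 low corner [636.6 125.2 111.1] [ 0.  -0.5  2.8]
heel 73 [[614.3, 110.1, 109.9], [624.3, 119.1, 111.5], [642.5, 134.8, 113.2]]
handle 355 [[473.5, 110.2, 141.8], [503.4, 117.0, 157.1], [532.8, 127.0, 164.1]]
```

View pics/s2.png

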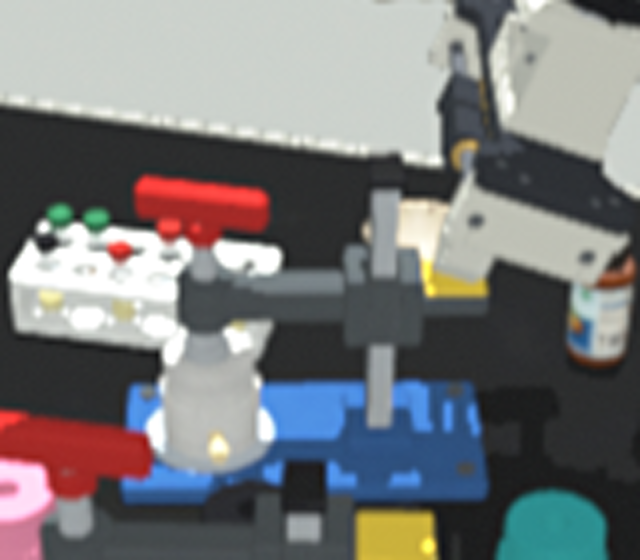

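The jaw has slid down with the heel to z≈112, and the pad is almost on the die. I'll push in small steps while watching the force.

Call:
{"name": "apply_moves", "arguments": {
  "rows": [
    [[-0.7,0,1.9],[0,0,0]],
    [[0,0,0],[0,0,0]]
  ]
}}

```text
t: 8.32
eef_pos: [688.8, 125.8, 280.0]
tool_rot: [[-0.939, -0.008, -0.343], [-0.008, 1.0, -0.003], [0.343, 0.0, -0.939]]
ft_force: [-0.1, -0.7, 2.0]
finger_gap: 0.4
grasp_force: 1.0
```

Call:
{"name": "apply_moves", "arguments": {
  "rows": [
    [[-0.7,0,1.9],[0,0,0]],
    [[0,0,0],[0,0,0]]
  ]
}}

```text
t: 8.57
eef_pos: [688.9, 125.8, 278.0]
tool_rot: [[-0.939, -0.008, -0.343], [-0.008, 1.0, -0.003], [0.343, 0.0, -0.939]]
ft_force: [0.6, 0.6, 2.8]
finger_gap: 0.3
grasp_force: 1.4
```

Call:
{"name": "apply_moves", "arguments": {
  "rows": [
    [[-0.7,0,1.9],[0,0,0]],
    [[0,0,0],[0,0,0]]
  ]
}}

```text
t: 8.82
eef_pos: [689.0, 125.7, 276.0]
tool_rot: [[-0.94, -0.008, -0.342], [-0.007, 1.0, -0.003], [0.342, 0.0, -0.94]]
ft_force: [2.1, -1.4, 3.3]
finger_gap: 0.5
grasp_force: 1.6
```

Call:
{"name": "apply_moves", "arguments": {
  "rows": [
    [[-0.7,0,1.9],[0,0,0]],
    [[0,0,0],[0,0,0]]
  ]
}}

```text
t: 9.07
eef_pos: [689.0, 125.8, 274.1]
tool_rot: [[-0.94, -0.008, -0.342], [-0.007, 1.0, -0.003], [0.342, 0.0, -0.94]]
ft_force: [1.5, -0.4, 3.6]
finger_gap: 0.2
grasp_force: 2.2
```

Call:
{"name": "apply_moves", "arguments": {
  "rows": [
    [[-0.7,0,1.9],[0,0,0]],
    [[0,0,0],[0,0,0]]
  ]
}}

```text
t: 9.32
eef_pos: [689.1, 125.8, 272.5]
tool_rot: [[-0.94, -0.008, -0.342], [-0.007, 1.0, -0.002], [0.342, 0.0, -0.94]]
ft_force: [1.9, -1.0, 6.9]
finger_gap: 0.4
grasp_force: 3.5
```

```bash
python3 s.py s3
```

```text
9.375 low corner [637.2 125.4 102. ] [2.  0.8 6.9]
heel 68 [[614.8, 111.7, 100.4], [625.7, 118.6, 102.7], [643.1, 136.3, 105.4]]
handle 353 [[477.6, 110.2, 140.6], [507.1, 117.0, 155.4], [536.7, 126.8, 163.1]]
```

The handle has stopped sinking while the heel keeps going, so the jaw is tilting. I'll push on towards about 16 N.

Call:
{"name": "apply_moves", "arguments": {
  "rows": [
    [[-0.5,0,1.5],[0,0,0]],
    [[0,0,0],[0,0,0]]
  ]
}}

```text
t: 9.62
eef_pos: [689.1, 125.8, 271.5]
tool_rot: [[-0.94, -0.008, -0.341], [-0.007, 1.0, -0.002], [0.341, 0.0, -0.94]]
ft_force: [1.6, -0.5, 11.4]
finger_gap: 0.3
grasp_force: 5.4
```

Call:
{"name": "apply_moves", "arguments": {
  "rows": [
    [[-0.4,0,1],[0,0,0]],
    [[0,0,0],[0,0,0]]
  ]
}}

```text
t: 9.88
eef_pos: [689.2, 125.9, 271.0]
tool_rot: [[-0.94, -0.008, -0.341], [-0.007, 1.0, -0.002], [0.341, 0.0, -0.94]]
ft_force: [2.4, -1.2, 13.2]
finger_gap: 0.4
grasp_force: 6.9
```

Call:
{"name": "apply_moves", "arguments": {
  "rows": [
    [[-0.5,0,1.3],[0,0,0]],
    [[0,0,0],[0,0,0]],
    [[0,0,0],[0,0,0]]
  ]
}}

```text
t: 10.25
eef_pos: [689.2, 125.9, 270.1]
tool_rot: [[-0.94, -0.008, -0.341], [-0.007, 1.0, -0.002], [0.341, 0.001, -0.94]]
ft_force: [0.7, -2.1, 16.7]
finger_gap: 0.6
grasp_force: 8.6
```

Call:
{"name": "apply_moves", "arguments": {
  "rows": [
    [[-0.5,0,1.4],[0,0,0]],
    [[0,0,0],[0,0,0]],
    [[0,0,0],[0,0,0]]
  ]
}}

```text
t: 10.62
eef_pos: [689.2, 125.9, 269.2]
tool_rot: [[-0.94, -0.008, -0.341], [-0.007, 1.0, -0.002], [0.341, 0.001, -0.94]]
ft_force: [0.4, -2.1, 20.1]
finger_gap: 0.4
grasp_force: 10.4
```

```bash
python3 s.py s4
```

```text
10.675 low corner [637.5 125.6  98.6] [ 0.2 -2.4 20.5]
heel 69 [[614.6, 94.1, 98.1], [624.7, 117.9, 100.1], [642.8, 136.8, 184.5]]
handle 357 [[477.6, 110.3, 139.6], [507.3, 116.9, 155.6], [537.3, 128.2, 164.0]]
```

The jaw is bound: 20 N, and the handle no longer moves. Now back off and look at the handle.

Call:
{"name": "apply_moves", "arguments": {
  "rows": [
    [[7,0,-19],[0,0,0]],
    [[14,0,-38],[0,0,0]],
    [[14,0,-38],[0,0,0]],
    [[14,0,-38],[0,0,0]],
    [[0,0,0],[0,-0.175,0]],
    [[0,0,0],[0,-0.175,0]],
    [[37,-2,0],[0,0,0]],
    [[37,-2,0],[0,0,0]],
    [[37,-2,0],[0,0,0]],
    [[37,-2,0],[0,0,0]],
    [[0,0,0],[0,0,0]]
  ],
  "hand": 0
}}

```text
t: 12.05
eef_pos: [538.0, 116.9, 408.5]
tool_rot: [[-1.0, -0.01, -0.001], [-0.01, 1.0, -0.002], [0.001, -0.002, -1.0]]
ft_force: [1.0, -0.4, 0.1]
finger_gap: 0.3
grasp_force: 0.0
```

```bash
python3 look.py w2; python3 s.py s5
```

```text
12.05 [538.  116.9 408.5] [[-1.0, -0.01, -0.001], [-0.01, 1.0, -0.002], [0.001, -0.002, -1.0]] [ 0.38  0.49 -0.98  1.69  0.43  1.2   0.87] [ 1.  -0.4  0.1]
tfc [[-0.0, -0.95, -0.31, 81.84], [1.0, -0.0, 0.0, 0.27], [-0.0, -0.31, 0.95, 19.12], [0.0, 0.0, 0.0, 1.0]]
die 0.86 [238.3  64.6] [418.2  46.4  52.4]
die 0.7 [215.1 188.4] [516.9  20.5  52.1]
spindle 0.95 [333.9 206.4] [507.2 121.9 162.4]
red 2395 ztop 163.9 rect [508.3 123.3] [12.9 63.8] 78.0 px [336. 204.] zrange [144.6 161.6]
yellow 5438 ztop 325.8 rect [517.5 106.8] [ 3.3 80.7] 0.7 px [302. 425.] zrange [320.9 324.2]
blue 5286 ztop 14.0 rect [556.8 126.1] [194.3  91.7] 2.2 px [350. 192.] zrange [ 1.9 12.8]
12.3 low corner [550.8 116.6 230.1] [-0.9 -0.7 -0.3]
heel 134 [[614.9, 111.5, 98.4], [629.2, 125.3, 100.4], [643.6, 141.0, 103.1]]
handle 355 [[477.7, 109.5, 140.1], [507.2, 117.0, 155.9], [536.7, 126.5, 163.3]]
```

View pics/s5.png

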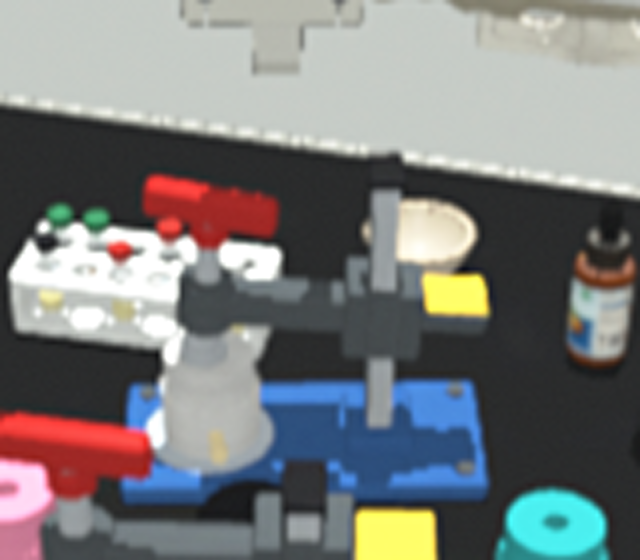

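The jaw stays tilted and bound, with the pad on the upright die; the wing centre is at about (508,123,155), long axis about −12°. Pre-grasp above the handle next.

Call:
{"name": "apply_moves", "arguments": {
  "rows": [
    [[18,6.5,0],[0,0,0]],
    [[0,0,0],[0,0.05,0]],
    [[0,0,0],[0,0,0.11]],
    [[0,0,0],[0,0,0.11]],
    [[0,0,20],[0,0,0]],
    [[0,0,10],[0,0,0]],
    [[0,0,0],[0,0,0]]
  ],
  "hand": 50
}}

```text
t: 13.18
eef_pos: [520.3, 123.1, 377.6]
tool_rot: [[-0.976, 0.209, -0.052], [0.21, 0.978, -0.001], [0.05, -0.011, -0.999]]
ft_force: [-0.8, 0.3, 0.3]
finger_gap: 49.7
grasp_force: 0.0
```

```bash
python3 look.py w3; python3 - <<'E'
from h import *
o=env.get_obs();R=np.array(o["tool_rot"]);e=np.array(o["eef_pos"]);print("grasp",(e+159*R[:,2]).round(1),"delta tool",(R.T@(np.array([508.2,123.2,159])-(e+159*R[:,2]))).round(1),"gap",o["finger_gap"],"yaw",np.degrees(np.arctan2(R[1,0],R[0,0])))
p=viewer.camera("side");print("bar top",world(p,336,172,0),world(p,336,175,0),world(p,336,180,0))
q=viewer.camera("top");save(q,"top3")
E
```

```text
13.175 [520.3 123.1 377.6] [[-0.976, 0.209, -0.052], [0.21, 0.978, -0.001], [0.05, -0.011, -0.999]] [ 0.33  0.49 -0.92  1.75  0.39  1.15  0.65] [-0.8  0.3  0.3]
tfc [[0.0, -0.95, -0.31, 81.98], [1.0, -0.0, 0.0, 0.55], [-0.0, -0.31, 0.95, 19.05], [0.0, 0.0, 0.0, 1.0]]
die 0.92 [210.4 132. ] [416.1  50.   46.6]
die 0.79 [319. 216.] [477.5 127.3 162. ]
heel 0.64 [365.  392.1] [588.7 131.3 160.1]
spindle 0.73 [321.9 266.6] [505.2 122.9 162.7]
red 2728 ztop 163.9 rect [508.1 123.7] [12.7 64. ] 78.6 px [325. 265.] zrange [144.4 161.6]
yellow 5361 ztop 296.0 rect [499.1 143.1] [80.6  3. ] 78.0 px [418. 425.] zrange [290.9 294.4]
blue 5873 ztop 14.4 rect [557.4 125.9] [195.7  90.9] 2.2 px [347. 231.] zrange [10.  12.9]
grasp [513.2 123.1 220. ] delta tool [ 2.  -0.3 61.1] gap 49.99458176876402 yaw 167.85206800793895
bar top [592.3 122.1 176. ] [592.3 115.3 173.4] [592.6 114.2 163. ]
```

View pics/top3.png

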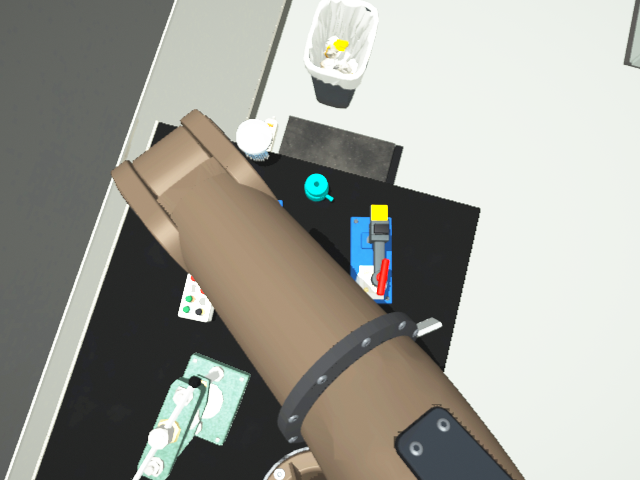

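The top view shows the arm passing well above the bench, with the press (200,410) clear. The fingers straddle the wing, so I'll descend and grip.

Call:
{"name": "apply_moves", "arguments": {
  "rows": [
    [[1,0,25],[0,0,0]],
    [[1,0,18],[0,0,0]],
    [[0,0,10],[0,0,0]],
    [[0,0,8],[0,0,0]],
    [[0,0,0],[0,0,0]]
  ]
}}

```text
t: 14.1
eef_pos: [515.9, 123.3, 317.1]
tool_rot: [[-0.976, 0.21, -0.051], [0.21, 0.978, -0.001], [0.049, -0.011, -0.999]]
ft_force: [-0.4, -0.0, 0.5]
finger_gap: 49.7
grasp_force: 0.0
```

Call:
{"name": "apply_moves", "arguments": {
  "rows": [
    [[0,0,0],[0,0,0]],
    [[0,0,0],[0,0,0]],
    [[0,0,0],[0,0,0]],
    [[0,0,0],[0,0,0]],
    [[0,0,0],[0,0,0]]
  ],
  "hand": 8
}}

```text
t: 14.72
eef_pos: [515.9, 123.2, 317.5]
tool_rot: [[-0.976, 0.21, -0.05], [0.21, 0.978, -0.001], [0.049, -0.011, -0.999]]
ft_force: [-1.3, -1.2, 2.9]
finger_gap: 17.8
grasp_force: 30.0
```

A gap of 17.8 mm, where the wing is 13, suggests the tips caught the hub below it. I'll regrip 6 mm higher.

Call:
{"name": "apply_moves", "arguments": {
  "rows": [
    [[0,0,0],[0,0,0]],
    [[0,0,0],[0,0,0]],
    [[0,0,-6],[0,0,0]],
    [[0,0,0],[0,0,0]]
  ],
  "hand": 40
}}

```text
t: 15.22
eef_pos: [516.4, 123.5, 324.0]
tool_rot: [[-0.976, 0.21, -0.049], [0.21, 0.978, -0.0], [0.048, -0.01, -0.999]]
ft_force: [0.7, -0.3, -0.4]
finger_gap: 40.4
grasp_force: 0.0
```

Call:
{"name": "apply_moves", "arguments": {
  "rows": [
    [[0,0,0],[0,0,0]],
    [[0,0,0],[0,0,0]],
    [[0,0,0],[0,0,0]],
    [[0,0,0],[0,0,0]],
    [[0,0,0],[0,0,0]]
  ],
  "hand": 6
}}

```text
t: 15.85
eef_pos: [516.2, 123.2, 323.3]
tool_rot: [[-0.976, 0.21, -0.05], [0.21, 0.978, -0.001], [0.049, -0.011, -0.999]]
ft_force: [0.1, -1.4, -0.6]
finger_gap: 12.8
grasp_force: 30.0
```

Firm on the wing now at 12.8 mm. Turning clockwise in two parts.

Call:
{"name": "apply_moves", "arguments": {
  "rows": [
    [[0,0,0],[0,0,0.1]],
    [[0,0,0],[0,0,0.1]],
    [[0,0,0],[0,0,0.1]],
    [[0,0,0],[0,0,0.1]],
    [[0,0,0],[0,0,0.1]],
    [[0,0,0],[0,0,0]]
  ]
}}

```text
t: 16.6
eef_pos: [516.5, 123.1, 323.3]
tool_rot: [[-0.756, 0.652, -0.049], [0.653, 0.757, -0.001], [0.037, -0.033, -0.999]]
ft_force: [2.8, -0.4, -2.6]
finger_gap: 12.4
grasp_force: 30.4
```

Call:
{"name": "apply_moves", "arguments": {
  "rows": [
    [[0,0,0],[0,0,0.1]],
    [[0,0,0],[0,0,0.1]],
    [[0,0,0],[0,0,0.1]],
    [[0,0,0],[0,0,0.1]],
    [[0,0,0],[0,0,0.1]],
    [[0,0,0],[0,0,0.1]],
    [[0,0,0],[0,0,0.1]],
    [[0,0,0],[0,0,0.1]],
    [[0,0,0],[0,0,0.02]],
    [[0,0,0],[0,0,0]]
  ]
}}

```text
t: 17.85
eef_pos: [517.1, 123.2, 323.3]
tool_rot: [[-0.041, 0.998, -0.048], [0.999, 0.041, 0.0], [0.002, -0.048, -0.999]]
ft_force: [6.1, 0.7, -6.4]
finger_gap: 12.8
grasp_force: 30.7
```

```bash
python3 - <<'E'
from h import *
o=env.get_obs();R=np.array(o["tool_rot"]);print(np.degrees(np.arctan2(R[1,0],R[0,0])),np.round(o["moment"],2),np.round(o["ft_force"],1),np.round(o["qpos"],2))
E
```

```text
92.35361528039802 [-0.22 -1.35  0.16] [ 6.1  0.7 -6.4] [ 0.08  0.45 -0.56  1.85  0.26  0.97 -0.54]
```

Call:
{"name": "apply_moves", "arguments": {
  "rows": [
    [[0,0,0],[0,0,0]],
    [[0,0,0],[0,0,0]],
    [[0,0,0],[0,0,0]],
    [[0,0,-6],[0,0,0]],
    [[0,0,-20],[0,0,0]],
    [[0,0,-40],[0,0,0]],
    [[0,0,-40],[0,0,0]],
    [[0,0,0],[0,0,0]]
  ],
  "hand": 35
}}

```text
t: 18.85
eef_pos: [522.1, 124.1, 432.7]
tool_rot: [[-0.039, 0.998, -0.044], [0.999, 0.039, 0.001], [0.003, -0.044, -0.999]]
ft_force: [-0.1, 0.0, -0.1]
finger_gap: 35.5
grasp_force: 0.0
```

```bash
python3 look.py w4; python3 s.py s6
```

```text
18.85 [522.1 124.1 432.7] [[-0.039, 0.998, -0.044], [0.999, 0.039, 0.001], [0.003, -0.044, -0.999]] [ 0.12  0.35 -0.59  1.69  0.18  1.2  -0.48] [-0.1  0.  -0.1]
tfc [[0.0, -0.95, -0.31, 83.4], [1.0, 0.0, -0.0, 1.29], [0.0, -0.31, 0.95, 19.06], [0.0, 0.0, 0.0, 1.0]]
die 0.95 [242.6 267.8] [421.3  50.2  31.7]
die 0.94 [340. 296.] [525.7  33.8  52.7]
heel 0.97 [473.8 223.8] [631.  128.4 101.2]
spindle 0.94 [322.1 243.7] [509.6 124.6 162.1]
red 1774 ztop 162.8 rect [510.1 124.1] [12.5 64.7] 2.5 px [323. 241.] zrange [144.2 161.6]
yellow 5185 ztop 350.3 rect [526.4 146.8] [80.   3.5] 2.5 px [384. 425.] zrange [343.9 348.2]
blue 6805 ztop 14.7 rect [556.3 125.8] [193.6  89.2] 2.4 px [379. 181.] zrange [10.  12.9]
19.1 low corner [512.3 113.5 250.4] [ 0.6 -0.  -0.3]
heel 134 [[614.7, 111.5, 97.7], [629.2, 125.0, 100.3], [643.4, 140.3, 103.6]]
handle 162 [[501.0, 88.6, 143.8], [509.1, 114.3, 160.1], [516.1, 148.8, 162.7]]
```

View pics/s6.png

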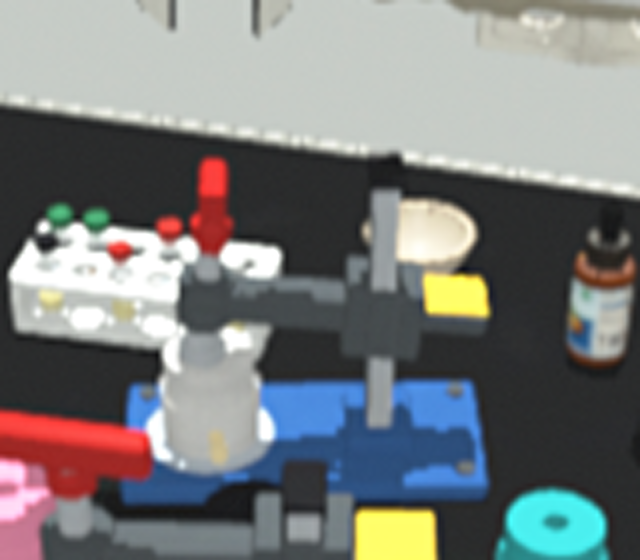

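View pics/w4.png

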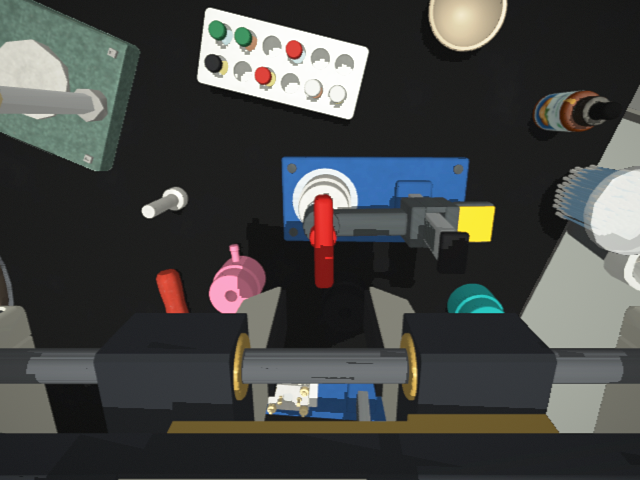

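Both views show the wing (323,240 in the wrist view) turned across the clamp at about 1.55 rad. The jaw is still tilted, the die upright in place, and the gripper is well clear. Handing in.

```bash
python3 -c "
from station import job
print(job.close_job())"
```

```text
the job is handed in; nothing more can be done
None
```

The die is clamped and the job is handed in: I pushed the heel down at about 20 N until the jaw tilted and bound, then turned the wing handle clockwise to about 1.55 rad and released it, with the die still upright in place at about 19 s (the hand-in call returned no verdict).

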